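Scrap the broken bayonet plug, then hold a sound one home in the spring-return test socket

TASK

One of the three bayonet plugs standing on the tray has lost one of its two lugs: put that plug in the scrap bin. Then take either sound plug, push it into the spring-return test socket with its lugs through the two slots, twist it a quarter turn clockwise (seen from above) to the stop, and finish while still gripping it there, because the spring turns it back when it is let go. Leave the other sound plug standing in its place and everything else where it is.

Things in the scene. Friction and masses are not known exactly. Their poses are not given: they have to be found in the camera images.
- plug_1: sound bayonet plug: brass shank 28 mm diameter, 35 mm tall; above it a black grip bar, 16 mm thick in x, 40 mm long in y, from 35 to 66 mm height. Two lugs, 7 mm wide (y), 6 to 12 mm above the foot, reach out to 22 mm from the axis, along the plug's +x and -x (half-turn symmetric). Origin: centre of the underside, z up. Stands upright on the tray, about 140 g.
- plug_2: sound bayonet plug, the same as plug_1. Origin: centre of the underside, z up. Stands upright on the tray, about 140 g.
- plug_3: the broken bayonet plug: as plug_1, but its lug on the +x side (away from the robot) is missing and only the -x lug is left. Origin: centre of the underside, z up. Stands upright on the tray, about 140 g.
- scrap_bin: open grey bin fixed to the bench, 130 x 130 mm outside, 50 mm high, walls and floor 4 to 5 mm. Origin at the centre of its underside; stands at the left or right beyond the tray, the socket on the other side.
- tray: aluminium tray fixed to the bench, 90 mm (x) by 340 mm (y), floor 4 mm thick, rim 8 mm high; plugs and bushing stand on it in a row along its y, about 80 mm apart in any order, each with its own yaw. Origin at underside centre.
- socket: spring-return test socket fixed to the bench: 100 mm square foot 12 mm high with a 74 mm square dark steel housing, top 60 mm above the bench. Origin at underside centre, axis along z. Its x axis is the line of the two entry slots.
- socket_mouth (a point): centre of the socket's mouth, level with the top face, same axes as the socket. In the 6 mm thick top plate: a 32 mm bore with two entry slots along +x and -x, 12 mm wide, out to 25 mm from the axis. Below the plate the lugs can turn freely: they clear it when the plug's foot is 18 mm or more below the mouth; about 20 mm is right, the hard bottom is at 22 mm.
- plunger (a joint): sprung plunger in the socket's centre (22 mm diameter): travel 0 (up, its top 10 mm below the mouth) to 0.012 m (fully down); pushes up with 4 N at first and 8.5 N fully down.
- rotor (a joint): sprung rotor under the top plate: two dogs which the lugs carry round when the plug is pushed in and turned clockwise from above. 0 at rest to 1.38 rad at the stop; the dogs are met after about 0.18 rad of free turn, so the stop is at about 1.56 rad of plug turn. Return torque 0.06 N m at first, 0.14 N m at the stop.
- bushing: plain brass bushing on the tray in the row with the plugs, ring of 32 mm outer diameter, 28 mm tall; not part of the job. Origin at underside centre.
- carbon_block: loose black carbon block 50 x 30 x 22 mm lying between the socket and the scrap bin; not part of the job. Origin at underside centre.
- screwdriver: screwdriver 170 mm long lying to the robot's left of the tray; not part of the job.
- wrench: wrench 160 mm long lying to the robot's right of the tray; not part of the job.
- oil_can: small can with a paper label, 52 mm diameter, 100 mm tall, standing at the left; not part of the job.
- flux_jar: amber glass jar with white cap, 60 mm diameter, 65 mm tall, standing at the right; not part of the job.

How it is judged:
By the outcome, as a careful person would: the job done as asked, in the order asked, and still so for the second after the job is handed in, while the arm keeps its last pose, push and grip.
It also fails if it takes over 54 s, if anything falls off the work surface, if the arm or the gripper's body presses on something with over 40 N, if the wrist force passes 120 N, or if a joint passes its speed limit or range.

ROBOT

A 7-joint arm with a two-finger parallel gripper is mounted at the origin on the work surface. World frame = base frame: x ahead of the robot, y to its left, z up, the work surface at z = 0. Lengths are in mm, angles in rad, forces in N, time in s.
With the tool pointing down it reaches from about 400 to 925 mm from the base axis. Payload 4.1 kg.
Tool frame: the origin (TCP) lies midway between the tips of the shut fingers; the grasp point (between the pads) lies 19 mm behind it (robot.grip_depth is the distance from the TCP to the grasp point, in mm); x points along the fingers, z is the direction in which the jaws open and shut, and the axes are right-handed (so a half turn about x gives the same grasp; the last joint's range is limited). The gripper opens to 85 mm and grips with 20 to 120 N. Pads are 22 mm wide; open, the fingers measure 114 mm over their backs; the gripper's body (76 mm by 85 mm) begins 54 mm behind the grasp point. The pads swing forward as they close: fully open they stand 13 mm farther back than shut.
Start: joints at [-1.262, 0.398, 0.045, 1.537, -0.019, 1.207, -0.051], TCP at [257.767, 596.741, 231.347] pointing down, gripper open.
Joint ranges: [-2.82, 2.82], [-0.49, 2.23], [-1.37, 1.46], [0, 2.46], [-1.36, 4.5], [0.23, 2], [-2.94, 2.94]. Speed limits (rad/s): [2.57, 2.57, 3.14, 3.14, 3.14, 3.14, 3.14].

INTERFACE

Orientations are given as a rotation vector (axis times angle).
In Python, from workcell import robot, cams gives the robot as it stands.
- The arm moves only by the tool jog_arm, never from a script. Its argument "rows" is a list of rows, each an object of numbers: "x", "y", "z": the shift along the tool's x, y, z in cm; "ax", "ay", "az": the turn, a rotation vector about the tool's x, y, z in rad; "jaw": the opening, from 0 (shut) to 1 (fully open). A call has exactly 5 rows; each row shifts and turns the pose as measured when the row begins, along the tool's axes as they then stand; what a row does not reach is not made up. A row lasts 1/10 s, in which the tool goes at most 50 mm and 8.59 degrees, less where a joint would pass 70% of its speed; a pose out of reach is approached as far as the arm can. A call with a gripper value outside its range is refused whole. The fingers move at their own pace and stop on an object; the grip force is fixed at half the most. Time passes only in rows, so rows that do not move let the fingers close, or fill a call up. It gives the time, the measured TCP pose, the force and the opening at its end, in the units of the state.
- robot.sense(): the state, without advancing time (a new reading comes with each control period).
- cams.capture(name): name is "side" or "top" or "wrist"; returns a dict with "pixels" (420x560x3 uint8, red, green, blue), "range_z" (420x560 float32, mm along the optical axis (not along the pixel's ray), 0 where there is no reading), "intrinsics" (3x3 intrinsics, pixels), "rvec" (rotation vector, rad) and "tvec" (3), from world to camera coordinates, as OpenCV has them; the wrist camera has in their place "tool_from_camera" (4x4, takes a point from camera to tool coordinates, whose origin is the TCP and whose axes are the tool frame's). Camera axes: x right, y down, z forward; pixel columns grow to the right and rows downward; lengths in mm; the calibration is good to about 2 mm. A picture is of the moment at which its call begins: read the wrist's pose just before it.
- robot.sign_off(): hands the job in, once; it reports no verdict.
The state is a dict: "clock": time; "joint_positions": joint angles; "joint_velocities": joint speeds; "joint_torque": joint torques, N m; "eef_pos": TCP position; "tcp_rot": TCP orientation; "wrist_force": force on the tool from outside, world axes, zero at the start; "moment": the same for the moment, N m; "finger_gap": finger opening in mm.
Only numpy, scipy, OpenCV 4.12 (cv2) and the standard library are available. Lean on these libraries where they do the work, as an engineer would, in place of code of your own. Each camera call takes 0.05 s, during which the arm holds its last target. There are 200 camera calls.

## Working session

There is one attempt and no reset: what is moved stays moved. The work goes in short steps, Python scripts to look and compute and a tool call to move; the robot and the scene stay as the last step left them, time stands still between calls to the robot, and variables do not carry over. Pictures are saved under pics/ and viewed, about 8 in all and at most 12, crops included, and the job is handed in when it is done.

Besides the shell and the picture viewer there is one more tool, called after "Call:" as name([rows], argument=value, ...), one row to a line, values as JSON. jog_arm: Moves the arm, as the interface text tells. Its arguments: {"type":"object","properties":{"rows":{"type":"array"}},"required":["rows"]}

```bash
mkdir -p pics; ls; cat > h.py <<'E'
import numpy as np, cv2
from scipy.spatial.transform import Rotation as R
from workcell import robot, cams
def cap(n):
    s=robot.sense(); c=cams.capture(n)
    if 'rvec' in c:
        Rm=cv2.Rodrigues(np.array(c['rvec'],float))[0]; t=np.array(c['tvec'],float).ravel()
        c['R']=Rm.T; c['o']=-Rm.T@t
    else:
        T=np.array(c['tool_from_camera']); Rt=R.from_rotvec(s['tcp_rot']).as_matrix()
        c['R']=Rt@T[:3,:3]; c['o']=Rt@T[:3,3]+np.array(s['eef_pos'])
    return c
def cloud(c):
    K=np.array(c['intrinsics']); z=c['range_z']; h,w=z.shape
    v,u=np.mgrid[:h,:w]
    p=np.stack([(u-K[0,2])/K[0,0]*z,(v-K[1,2])/K[1,1]*z,z],-1)
    P=p@c['R'].T+c['o']; P[z==0]=np.nan; return P
def ray(c,u,v,h):
    K=np.array(c['intrinsics']); d=c['R']@np.array([(u-K[0,2])/K[0,0],(v-K[1,2])/K[1,1],1])
    return c['o']+d*(h-c['o'][2])/d[2]
def save(c,n,crop=None,f=1):
    im=c['pixels'][:,:,::-1]
    if crop: a,b,d,e=crop; im=im[b:e,a:d]
    cv2.imwrite('pics/'+n,cv2.resize(im,None,fx=f,fy=f,interpolation=cv2.INTER_CUBIC))
E
python3 - <<'E'
from h import *
s=robot.sense()
for k,v in s.items(): print(k,np.round(v,3))
print(R.from_rotvec(s['tcp_rot']).as_matrix().round(3), robot.grip_depth)
c=cap('top'); save(c,'top.png'); print(c['o'],c['R'])
np.savez('top.npz',**{k:c[k] for k in c})
c=cap('side'); save(c,'side.png'); print(c['o'])
E
```

```text
pics
clock 0.0
joint_positions [-1.262  0.399  0.045  1.538 -0.019  1.207 -0.051]
joint_velocities [ 0.     0.     0.001 -0.002 -0.     0.001 -0.001]
joint_torque [ 0.0000e+00 -4.7512e+01  1.3640e+00 -2.5423e+01  1.1000e-02  9.0000e-03
 -0.0000e+00]
eef_pos [257.526 596.121 230.255]
tcp_rot [-0.905  1.376  0.903]
wrist_force [-0.224  0.78   0.457]
moment [-0.003  0.014 -0.027]
finger_gap 85.517
[[-0.001 -0.918  0.396]
 [-0.002  0.396  0.918]
 [-1.    -0.    -0.002]] 18.700000000000003
[ 332.22039036  -18.50540585 1166.50166611] [[ 0.01794632 -0.98265954  0.18454851]
 [-0.99983795 -0.01789986  0.00191787]
 [ 0.00141878 -0.18455302 -0.98282154]]
[-116.10799022 -749.23427008  719.93936407]
```

View pics/top.png

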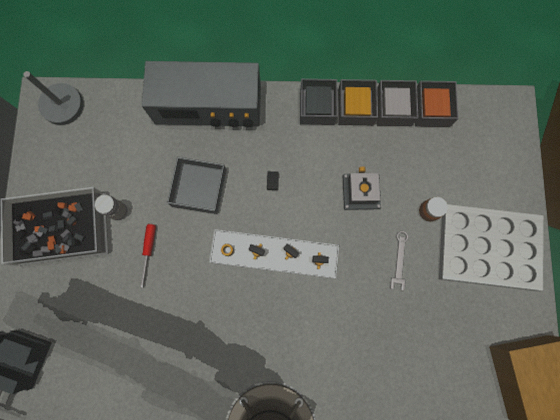

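View pics/side.png

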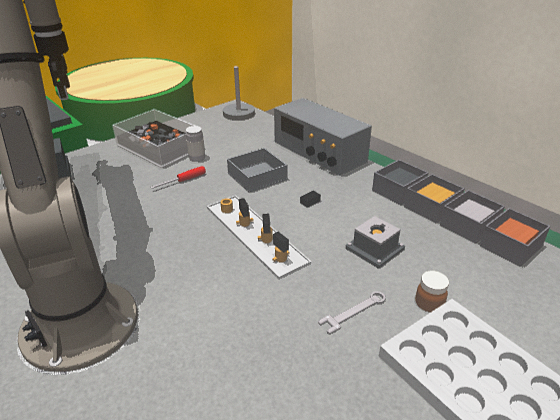

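The top view shows the bin at (197,186), the socket at (363,188), the bushing at (228,250), and the plugs at (257,250), (291,251) and (320,260). The side view shows the same layout and doesn't resolve the lugs. Next I'll compute positions.

```bash
python3 - <<'E'
from h import *
c=dict(np.load('top.npz'))
P=cloud(c)
for n,u,v,h in [('bin',197,186,50),('sock',363,188,60),('p',257,250,70),('p',291,251,70),('p',320,260,70),('bush',228,250,30),('carbon',272,181,22)]:
    print(n,ray(c,u,v,h).round(0), P[v,u].round(0))
hsv=cv2.cvtColor(c['pixels'],cv2.COLOR_RGB2HSV)
# grip bars: by height 60..80 within tray region
reg=np.zeros(P.shape[:2],bool); reg[225:285,205:345]=1
m=(reg&(P[...,2]>55)&(P[...,2]<85)).astype(np.uint8)
n,l,st,ce=cv2.connectedComponentsWithStats(m)
for i in range(1,n):
    if st[i,4]<8: continue
    q=P[l==i]; xy=q[:,:2].astype(np.float32); r=cv2.minAreaRect(xy)
    print(len(q),q.mean(0).round(1),np.array(r[0]).round(1),np.array(r[1]).round(1),round(r[2],1), 'long dir',np.linalg.svd(xy-xy.mean(0),full_matrices=False)[2][0].round(2))
# bin & socket top
for nm,(a,b,d,e),lo,hi in [('bin',(160,150,235,220),42,58),('sock',(335,160,390,215),54,66)]:
    reg=np.zeros(P.shape[:2],bool); reg[b:e,a:d]=1
    q=P[reg&(P[...,2]>lo)&(P[...,2]<hi)]; r=cv2.minAreaRect(q[:,:2].astype(np.float32)); print(nm,r)
im=c['pixels']
save(c,'t1.png',(205,160,395,285),4)
E
```

```text
bin [613. 207.  50.] [625. 216.   4.]
sock [ 614. -234.   60.] [ 617. -236.   46.]
p [444.  41.  70.] [444.  41.  68.]
p [443. -46.  70.] [442. -46.  71.]
p [ 421. -119.   70.] [ 421. -120.   66.]
bush [446. 120.  30.] [449. 123.   4.]
carbon [638.   8.  22.] [639.   8.  18.]
104 [445.6 -45.7  68.9] [446.  -45.8] [39.6 16.4] 53.9 long dir [-0.61 -0.8 ]
101 [446.4  42.6  69. ] [446.6  42.6] [39.2 15.7] 67.4 long dir [-0.38 -0.92]
106 [ 425.3 -120.5   68.9] [ 425.8 -120.9] [38.8 16. ] 86.7 long dir [-0.06 -1.  ]
bin ((622.59765625, 211.29034423828125), (131.50131225585938, 131.07595825195312), 81.63268280029297)
sock ((619.0540771484375, -239.18617248535156), (74.92562103271484, 74.94674682617188), 2.205831289291382)
```

View pics/t1.png

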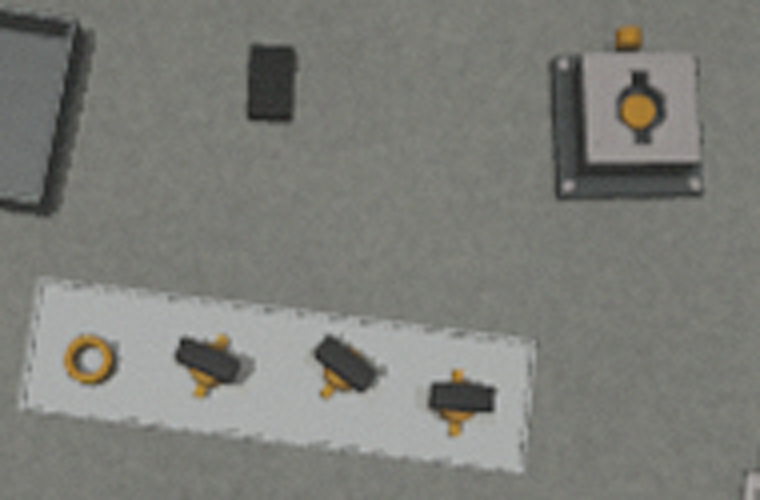

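In the crop the middle plug (345,365) has only its near lug, at (327,391). The left plug shows both lugs at (199,391) and (222,341), and the right plug shows both at (455,428) and (457,375). The socket slots run along about ±x, centred at (640,108). I'll confirm the broken plug with the wrist camera, so I'm writing a move planner and heading there.

```bash
cat >> h.py <<'E'
def plan(xyz,yaw_deg,n,ret=False):
    s=robot.sense(); p=np.array(s['eef_pos'],float); M=R.from_rotvec(s['tcp_rot']).as_matrix()
    y=np.radians(yaw_deg); T=np.array([[0,-np.sin(y),np.cos(y)],[0,np.cos(y),np.sin(y)],[-1,0,0]],float)
    rv=R.from_matrix(M.T@T).as_rotvec(); d=(np.array(xyz)-p)/n; w=rv/n
    print('now',p.round(1),'yaw',np.degrees(np.arctan2(M[1,2],M[0,2])).round(1),'F',np.round(s['wrist_force'],1),'gap',np.round(s['finger_gap'],1),'t',round(s['clock'],2),'q7',round(s['joint_positions'][6],2))
    for i in range(n):
        print('x y z %s  a %s'%((M.T@d/10).round(2),w.round(3))); M=M@R.from_rotvec(w).as_matrix()
E
python3 - <<'E'
from h import *
print(np.round(cams.capture('wrist')['tool_from_camera'],2))
plan([446,-46,200],-37,15)
E
```

```text
[[   0.     -0.26    0.96 -141.71]
 [  -0.     -0.96   -0.26   66.74]
 [   1.     -0.     -0.      0.27]
 [   0.      0.      0.      1.  ]]
now [257.6 596.3 230.5] yaw 66.6 F [ 0.2 -0.4 -0.4] gap 85.4 t 0.15 q7 -0.05
x y z [ 0.21 -2.85 -3.43]  a [ 0.121 -0.     0.   ]
x y z [ 0.21 -3.24 -3.06]  a [ 0.121 -0.     0.   ]
x y z [ 0.21 -3.59 -2.65]  a [ 0.121 -0.     0.   ]
x y z [ 0.21 -3.88 -2.2 ]  a [ 0.121 -0.     0.   ]
x y z [ 0.21 -4.12 -1.72]  a [ 0.121 -0.     0.   ]
x y z [ 0.21 -4.29 -1.21]  a [ 0.121 -0.     0.   ]
x y z [ 0.21 -4.41 -0.69]  a [ 0.121 -0.     0.   ]
x y z [ 0.21 -4.46 -0.15]  a [ 0.121 -0.     0.   ]
x y z [ 0.21 -4.45  0.39]  a [ 0.121 -0.     0.   ]
x y z [ 0.2  -4.37  0.92]  a [ 0.121 -0.     0.   ]
x y z [ 0.2  -4.22  1.44]  a [ 0.121 -0.     0.   ]
x y z [ 0.2  -4.02  1.94]  a [ 0.121 -0.     0.   ]
x y z [ 0.2  -3.76  2.41]  a [ 0.121 -0.     0.   ]
x y z [ 0.2  -3.44  2.84]  a [ 0.121 -0.     0.   ]
x y z [ 0.2  -3.07  3.23]  a [ 0.121 -0.     0.   ]
```

Call:
jog_arm([
  {"x": 0.2,"y": -2.9,"z": -3.4,"ax": 0.12,"jaw": 1},
  {"x": 0.2,"y": -3.2,"z": -3.1,"ax": 0.12,"jaw": 1},
  {"x": 0.2,"y": -3.6,"z": -2.7,"ax": 0.12,"jaw": 1},
  {"x": 0.2,"y": -3.9,"z": -2.2,"ax": 0.12,"jaw": 1},
  {"x": 0.2,"y": -4.1,"z": -1.7,"ax": 0.12,"jaw": 1},
])

```text
validation failed for argument at $.ro...
```

Call:
jog_arm([
  {"x": 0.2,"y": -4.3,"z": -1.2,"ax": 0.12,"jaw": 1},
  {"x": 0.2,"y": -4.4,"z": -0.7,"ax": 0.12,"jaw": 1},
  {"x": 0.2,"y": -4.5,"z": -0.2,"ax": 0.12,"jaw": 1},
  {"x": 0.2,"y": -4.5,"z": 0.4,"ax": 0.12,"jaw": 1},
  {"x": 0.2,"y": -4.4,"z": 0.9,"ax": 0.12,"jaw": 1},
])

```text
validation failed for argument at $.ro...
```

```bash
python3 - <<'E'
from h import *
plan([446,-46,200],-37,5)
plan([446,-46,200],-37,10)
E
```

```text
now [257.6 596.3 230.5] yaw 66.6 F [ 0.2 -0.4 -0.4] gap 85.4 t 0.15 q7 -0.05
x y z [  0.63  -8.55 -10.3 ]  a [ 0.362 -0.     0.   ]
x y z [  0.62 -11.64  -6.6 ]  a [ 0.362 -0.     0.   ]
x y z [  0.62 -13.23  -2.06]  a [ 0.362 -0.     0.   ]
x y z [  0.61 -13.1    2.76]  a [ 0.362 -0.     0.   ]
x y z [  0.61 -11.27   7.22]  a [ 0.362 -0.     0.   ]
now [257.6 596.3 230.5] yaw 66.6 F [ 0.2 -0.4 -0.4] gap 85.4 t 0.15 q7 -0.05
x y z [ 0.31 -4.28 -5.15]  a [ 0.181 -0.     0.   ]
x y z [ 0.31 -5.13 -4.3 ]  a [ 0.181 -0.     0.   ]
x y z [ 0.31 -5.82 -3.3 ]  a [ 0.181 -0.     0.   ]
x y z [ 0.31 -6.32 -2.2 ]  a [ 0.181 -0.     0.   ]
x y z [ 0.31 -6.61 -1.03]  a [ 0.181 -0.     0.   ]
x y z [ 0.31 -6.69  0.18]  a [ 0.181 -0.     0.   ]
x y z [ 0.31 -6.55  1.38]  a [ 0.181 -0.     0.   ]
x y z [ 0.31 -6.19  2.54]  a [ 0.181 -0.     0.   ]
x y z [ 0.31 -5.64  3.61]  a [ 0.181 -0.     0.   ]
x y z [ 0.31 -4.9   4.56]  a [ 0.181 -0.     0.   ]
```

Call:
jog_arm([
  {"x": 0.2,"y": -2.9,"z": -3.4,"ax": 0.12,"ay": 0,"az": 0,"jaw": 1},
  {"x": 0.2,"y": -3.2,"z": -3.1,"ax": 0.12,"ay": 0,"az": 0,"jaw": 1},
  {"x": 0.2,"y": -3.6,"z": -2.7,"ax": 0.12,"ay": 0,"az": 0,"jaw": 1},
  {"x": 0.2,"y": -3.9,"z": -2.2,"ax": 0.12,"ay": 0,"az": 0,"jaw": 1},
  {"x": 0.2,"y": -4.1,"z": -1.7,"ax": 0.12,"ay": 0,"az": 0,"jaw": 1},
])

```text
clock: 0.65
eef_pos: [316.3, 380.9, 216.9]
tcp_rot: [-0.432, 1.531, 0.434]
wrist_force: [1.2, 0.6, 0.9]
finger_gap: 85.7
```

Call:
jog_arm([
  {"x": 0.1,"y": -4.3,"z": -1.2,"ax": 0.12,"ay": 0,"az": 0,"jaw": 1},
  {"x": 0.1,"y": -4.4,"z": -0.7,"ax": 0.12,"ay": 0,"az": 0,"jaw": 1},
  {"x": 0.1,"y": -4.5,"z": -0.2,"ax": 0.12,"ay": 0,"az": 0,"jaw": 1},
  {"x": 0.1,"y": -4.5,"z": 0.4,"ax": 0.12,"ay": 0,"az": 0,"jaw": 1},
  {"x": 0.1,"y": -4.4,"z": 0.9,"ax": 0.12,"ay": 0,"az": 0,"jaw": 1},
])

```text
clock: 1.15
eef_pos: [375.6, 154.5, 210.7]
tcp_rot: [0.057, 1.575, -0.056]
wrist_force: [0.2, 0.4, -0.4]
finger_gap: 85.7
```

```bash
python3 - <<'E'
from h import *
plan([446,-46,200],-37,5)
E
```

```text
now [375.6 154.5 210.7] yaw -4.1 F [ 0.2  0.4 -0.4] gap 85.7 t 1.15 q7 -0.58
x y z [ 0.21 -3.9   1.69]  a [ 0.115 -0.001  0.   ]
x y z [ 0.21 -3.68  2.13]  a [ 0.115 -0.001  0.   ]
x y z [ 0.21 -3.41  2.54]  a [ 0.115 -0.001  0.   ]
x y z [ 0.21 -3.1   2.91]  a [ 0.115 -0.001  0.   ]
x y z [ 0.21 -2.74  3.24]  a [ 0.115 -0.001  0.   ]
```

Call:
jog_arm([
  {"x": 0.2,"y": -3.9,"z": 1.7,"ax": 0.115,"ay": 0,"az": 0,"jaw": 0.7},
  {"x": 0.2,"y": -3.7,"z": 2.1,"ax": 0.115,"ay": 0,"az": 0,"jaw": 0.7},
  {"x": 0.2,"y": -3.4,"z": 2.5,"ax": 0.115,"ay": 0,"az": 0,"jaw": 0.7},
  {"x": 0.2,"y": -3.1,"z": 2.9,"ax": 0.115,"ay": 0,"az": 0,"jaw": 0.7},
  {"x": 0.2,"y": -2.7,"z": 3.2,"ax": 0.115,"ay": 0,"az": 0,"jaw": 0.7},
])

```text
clock: 1.65
eef_pos: [443.2, -55.1, 200.2]
tcp_rot: [0.529, 1.51, -0.522]
wrist_force: [0.2, 1.5, -0.9]
finger_gap: 59.8
```

```bash
cat >> h.py <<'E'
def bars(c,lo=62,hi=78,box=None):
    P=cloud(c); m=(P[...,2]>lo)&(P[...,2]<hi)
    if box: m&=(P[...,0]>box[0])&(P[...,0]<box[1])&(P[...,1]>box[2])&(P[...,1]<box[3])
    n,l,st,ce=cv2.connectedComponentsWithStats(m.astype(np.uint8))
    for i in range(1,n):
        if st[i,4]<60: continue
        q=P[l==i]; r=cv2.minAreaRect(q[:,:2].astype(np.float32)); b=cv2.boxPoints(r)
        e=max(b[1]-b[0],b[2]-b[1],key=np.linalg.norm); L=np.degrees(np.arctan2(e[1],e[0])); y=(L-90+90)%180-90
        print('bar',st[i,4],'ctr',np.round(r[0],1),'size',np.round(r[1],1),'z',np.median(q[:,2]).round(1),'px',ce[i].round(0),'plug x yaw',round(float(y),1))
E
python3 - <<'E'
from h import *
c=cap('wrist'); save(c,'w1.png'); bars(c,62,78,(380,500,-180,90))
plan([446,-46,120],-37,5)
E
```

```text
bar 1051 ctr [446.9  45.1] size [40.1 16.4] z 68.9 px [204. 107.] plug x yaw -22.5
bar 829 ctr [446.2 -43.4] size [40.1 16. ] z 68.9 px [271. 191.] plug x yaw -36.4
bar 735 ctr [ 425.9 -118.6] size [39.9 16.1] z 68.9 px [304. 266.] plug x yaw -3.1
now [444.7 -63.  200.6] yaw -39.2 F [ 1.4 -4.6  0. ] gap 59.8 t 1.7 q7 -0.57
x y z [ 1.61  0.28 -0.2 ]  a [-0.008  0.     0.   ]
x y z [ 1.61  0.28 -0.19]  a [-0.008  0.     0.   ]
x y z [ 1.61  0.28 -0.19]  a [-0.008  0.     0.   ]
x y z [ 1.61  0.29 -0.19]  a [-0.008  0.     0.   ]
x y z [ 1.61  0.29 -0.19]  a [-0.008  0.     0.   ]
```

View pics/w1.png

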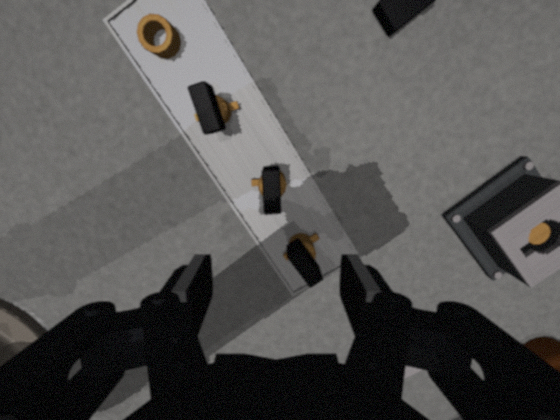

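The wrist view confirms it. The middle plug, bar at (271,191), has a lug only on the robot side (255,183) and none at about (290,190). The left plug shows both lugs at (199,118) and (236,105), and the right plug at (290,255) and (314,238). The arm was still coasting during that capture, so I'll measure again now it's at rest.

```bash
python3 - <<'E'
from h import *
c=cap('wrist'); bars(c,62,78,(380,500,-180,90))
plan([446,-45.5,100],-37,4)
E
```

```text
bar 1070 ctr [447.   44.9] size [39.8 16.2] z 68.9 px [194. 101.] plug x yaw -21.9
bar 842 ctr [446.3 -43.2] size [39.6 16. ] z 69.0 px [263. 184.] plug x yaw -36.2
bar 741 ctr [ 425.9 -118.6] size [39.8 16.3] z 68.9 px [298. 260.] plug x yaw -2.4
now [443.7 -59.6 200.3] yaw -38.8 F [-0.1 -0.2 -0.4] gap 59.9 t 1.75 q7 -0.57
x y z [ 2.51  0.31 -0.17]  a [-0.008 -0.     0.   ]
x y z [ 2.51  0.31 -0.17]  a [-0.008 -0.     0.   ]
x y z [ 2.51  0.31 -0.17]  a [-0.008 -0.     0.   ]
x y z [ 2.51  0.32 -0.17]  a [-0.008 -0.     0.   ]
```

Call:
jog_arm([
  {"x": 2.5,"y": 0.35,"z": -0.2,"ax": -0.008,"ay": 0,"az": 0,"jaw": 0.7},
  {"x": 2.5,"y": 0.35,"z": -0.2,"ax": -0.008,"ay": 0,"az": 0,"jaw": 0.7},
  {"x": 2.5,"y": 0.35,"z": -0.2,"ax": -0.008,"ay": 0,"az": 0,"jaw": 0.7},
  {"x": 2.5,"y": 0.35,"z": -0.2,"ax": -0.008,"ay": 0,"az": 0,"jaw": 0.7},
  {"x": 0,"y": 0,"z": 0,"ax": 0,"ay": 0,"az": 0,"jaw": 0.7},
])

```text
clock: 2.25
eef_pos: [446.6, -42.2, 97.8]
tcp_rot: [0.507, 1.512, -0.502]
wrist_force: [-0.3, -0.7, 0.5]
finger_gap: 60.1
```

```bash
python3 - <<'E'
from h import *
c=cap('wrist'); bars(c,62,78,(380,500,-180,90))
plan([446.3,-43.5,46],-36.3,3)
E
```

```text
bar 2640 ctr [447.1  45. ] size [40.  16.5] z 68.9 px [176. 117.] plug x yaw -21.7
bar 1847 ctr [446.3 -43. ] size [39.7 15.7] z 69.0 px [277. 246.] plug x yaw -36.6
bar 876 ctr [ 426.4 -115.8] size [35.3 15.8] z 68.7 px [316. 342.] plug x yaw -2.8
now [447.9 -42.6  99.3] yaw -37.0 F [ 0.2 -0.1  0.7] gap 59.9 t 2.3 q7 -0.42
x y z [ 1.78 -0.06 -0.03]  a [-0.004  0.    -0.002]
x y z [ 1.78 -0.06 -0.03]  a [-0.004  0.    -0.002]
x y z [ 1.78 -0.06 -0.03]  a [-0.004  0.    -0.002]
```

Call:
jog_arm([
  {"x": 1.8,"y": -0.05,"z": 0,"ax": -0.004,"ay": 0,"az": 0,"jaw": 0.7},
  {"x": 1.8,"y": -0.05,"z": 0,"ax": -0.004,"ay": 0,"az": 0,"jaw": 0.7},
  {"x": 1.7,"y": -0.05,"z": 0,"ax": -0.004,"ay": 0,"az": 0,"jaw": 0.7},
  {"x": 0,"y": 0,"z": 0,"ax": 0,"ay": 0,"az": 0,"jaw": 0.1},
  {"x": 0,"y": 0,"z": 0,"ax": 0,"ay": 0,"az": 0,"jaw": 0},
])

```text
clock: 2.8
eef_pos: [453.4, -42.6, 51.7]
tcp_rot: [0.501, 1.501, -0.484]
wrist_force: [0.0, 0.1, 0.3]
finger_gap: 31.5
```

Call:
jog_arm([
  {"x": 0,"y": 0,"z": 0,"ax": 0,"ay": 0,"az": 0,"jaw": 0},
  {"x": 0,"y": 0,"z": 0,"ax": 0,"ay": 0,"az": 0,"jaw": 0},
  {"x": 0,"y": 0,"z": 0,"ax": 0,"ay": 0,"az": 0,"jaw": 0},
  {"x": 0,"y": 0,"z": 0,"ax": 0,"ay": 0,"az": 0,"jaw": 0},
  {"x": 0,"y": 0,"z": 0,"ax": 0,"ay": 0,"az": 0,"jaw": 0},
])

```text
clock: 3.3
eef_pos: [455.7, -42.1, 55.2]
tcp_rot: [0.504, 1.496, -0.481]
wrist_force: [-0.3, 0.2, -1.6]
finger_gap: 14.9
```

```bash
python3 - <<'E'
from h import *
plan([446,-42,146],-36,3)
print('to bin');plan([560,120,146],-36+35,5)
E
```

```text
now [455.7 -42.1  55.2] yaw -36.1 F [-0.3  0.2 -1.6] gap 14.9 t 3.3 q7 -0.31
x y z [-3.03 -0.13 -0.23]  a [-0.001  0.004 -0.006]
x y z [-3.03 -0.15 -0.24]  a [-0.001  0.004 -0.006]
x y z [-3.03 -0.17 -0.25]  a [-0.001  0.004 -0.006]
to bin
now [455.7 -42.1  55.2] yaw -36.1 F [-0.3  0.2 -1.6] gap 14.9 t 3.3 q7 -0.31
x y z [-1.74  3.88 -0.2 ]  a [-0.123  0.004 -0.003]
x y z [-1.76  3.87  0.27]  a [-0.123  0.004 -0.003]
x y z [-1.77  3.81  0.73]  a [-0.123  0.004 -0.003]
x y z [-1.78  3.68  1.18]  a [-0.123  0.004 -0.003]
x y z [-1.8   3.51  1.62]  a [-0.123  0.004 -0.003]
```

Call:
jog_arm([
  {"x": -2,"y": 0,"z": 0,"ax": 0,"ay": 0,"az": 0,"jaw": 0},
  {"x": -3,"y": 0,"z": -0.2,"ax": 0,"ay": 0,"az": 0,"jaw": 0},
  {"x": -3.5,"y": 0,"z": -0.2,"ax": 0,"ay": 0,"az": 0,"jaw": 0},
  {"x": -2,"y": 2,"z": -0.2,"ax": -0.05,"ay": 0,"az": 0,"jaw": 0},
  {"x": -1,"y": 3,"z": 0,"ax": -0.1,"ay": 0,"az": 0,"jaw": 0},
])

```text
clock: 3.8
eef_pos: [472.2, -1.5, 172.5]
tcp_rot: [0.386, 1.526, -0.372]
wrist_force: [0.9, -0.6, -0.9]
finger_gap: 14.5
```

```bash
python3 - <<'E'
from h import *
plan([622,211,170],0,7)
c=cap('side'); save(c,'s2.png',(140,120,440,300),2.5)
E
```

```text
now [472.2  -1.5 172.5] yaw -27.8 F [ 0.9 -0.6 -0.9] gap 14.5 t 3.8 q7 -0.44
x y z [0.08 3.68 0.48]  a [-0.069  0.002 -0.001]
x y z [0.07 3.64 0.73]  a [-0.069  0.002 -0.001]
x y z [0.07 3.58 0.98]  a [-0.069  0.002 -0.001]
x y z [0.06 3.5  1.23]  a [-0.069  0.002 -0.001]
x y z [0.06 3.41 1.47]  a [-0.069  0.002 -0.001]
x y z [0.05 3.3  1.7 ]  a [-0.069  0.002 -0.001]
x y z [0.04 3.18 1.92]  a [-0.069  0.002 -0.001]
```

View pics/s2.png

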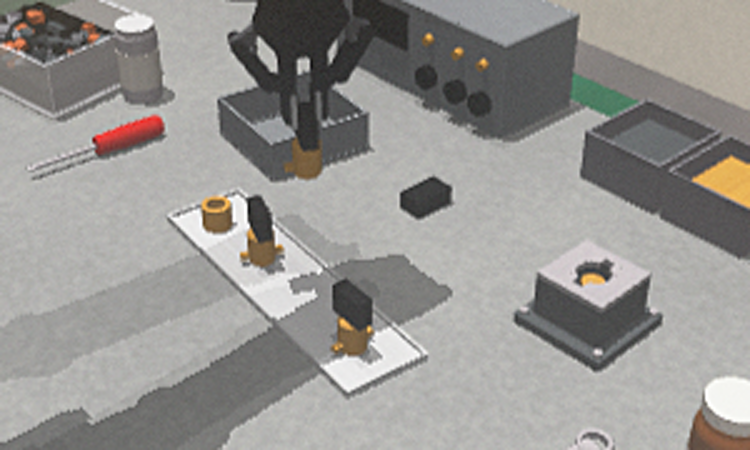

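The broken plug hangs upright in the jaws, foot at (307,165). The two sound plugs, at (262,240) and (352,320), still stand. Now to the bin.

Call:
jog_arm([
  {"x": 0.3,"y": 4.6,"z": 0.6,"ax": -0.07,"ay": 0,"az": 0,"jaw": 0},
  {"x": 0.4,"y": 4.6,"z": 0.9,"ax": -0.07,"ay": 0,"az": 0,"jaw": 0},
  {"x": 0.4,"y": 4.5,"z": 1.2,"ax": -0.07,"ay": 0,"az": 0,"jaw": 0},
  {"x": 0.4,"y": 4.4,"z": 1.6,"ax": -0.07,"ay": 0,"az": 0,"jaw": 0},
  {"x": 0.4,"y": 4.2,"z": 1.8,"ax": -0.07,"ay": 0,"az": 0,"jaw": 0},
])

```text
clock: 4.35
eef_pos: [608.6, 194.3, 159.4]
tcp_rot: [0.103, 1.551, -0.086]
wrist_force: [1.2, -0.8, -1.1]
finger_gap: 14.6
```

```bash
python3 - <<'E'
from h import *
plan([620,211,170],-8,3)
plan([620,211,64],-8,4)
E
```

```text
now [608.6 194.3 159.4] yaw -6.9 F [ 1.2 -0.8 -1.1] gap 14.6 t 4.35 q7 -0.28
x y z [-0.34  0.6   0.32]  a [ 0.006  0.006 -0.004]
x y z [-0.35  0.6   0.31]  a [ 0.006  0.006 -0.004]
x y z [-0.35  0.6   0.31]  a [ 0.006  0.006 -0.004]
now [608.6 194.3 159.4] yaw -6.9 F [ 1.2 -0.8 -1.1] gap 14.6 t 4.35 q7 -0.28
x y z [2.39 0.42 0.19]  a [ 0.005  0.004 -0.003]
x y z [2.39 0.43 0.2 ]  a [ 0.005  0.004 -0.003]
x y z [2.39 0.44 0.21]  a [ 0.005  0.004 -0.003]
x y z [2.39 0.44 0.22]  a [ 0.005  0.004 -0.003]
```

Call:
jog_arm([
  {"x": 0.5,"y": 0.3,"z": 0.2,"ax": 0,"ay": 0.004,"az": 0,"jaw": 0},
  {"x": 2.2,"y": 0.2,"z": 0.1,"ax": 0,"ay": 0.004,"az": 0,"jaw": 0},
  {"x": 2.3,"y": 0.2,"z": 0.1,"ax": 0,"ay": 0.004,"az": 0,"jaw": 0},
  {"x": 2.3,"y": 0,"z": 0,"ax": 0,"ay": 0.004,"az": 0,"jaw": 0},
  {"x": 1.5,"y": 0,"z": 0,"ax": 0,"ay": 0,"az": 0,"jaw": 0},
])

```text
clock: 4.85
eef_pos: [617.1, 212.3, 66.7]
tcp_rot: [0.097, 1.565, -0.074]
wrist_force: [-0.4, 0.2, -2.0]
finger_gap: 14.6
```

Call:
jog_arm([
  {"x": 0.5,"y": 0,"z": 0,"ax": 0,"ay": 0,"az": 0,"jaw": 0},
  {"x": 0.3,"y": 0,"z": 0,"ax": 0,"ay": 0,"az": 0,"jaw": 0.15},
  {"x": 0,"y": 0,"z": 0,"ax": 0,"ay": 0,"az": 0,"jaw": 0.5},
  {"x": 0,"y": 0,"z": 0,"ax": 0,"ay": 0,"az": 0,"jaw": 0.5},
  {"x": 0,"y": 0,"z": 0,"ax": 0,"ay": 0,"az": 0,"jaw": 0.5},
])

```text
clock: 5.35
eef_pos: [617.1, 211.2, 58.5]
tcp_rot: [0.098, 1.565, -0.076]
wrist_force: [0.3, -0.7, -0.3]
finger_gap: 42.6
```

```bash
python3 - <<'E'
from h import *
plan([617,212,150],-8,3)
E
```

```text
now [617.1 211.2  58.5] yaw -6.4 F [ 0.3 -0.7 -0.3] gap 42.6 t 5.35 q7 -0.24
x y z [-3.05  0.07  0.  ]  a [ 0.01   0.001 -0.005]
x y z [-3.05  0.06 -0.  ]  a [ 0.01   0.001 -0.005]
x y z [-3.05  0.04 -0.  ]  a [ 0.01   0.001 -0.005]
```

Call:
jog_arm([
  {"x": -3,"y": 0,"z": 0,"ax": 0,"ay": 0,"az": 0,"jaw": 0.5},
  {"x": -4,"y": 0,"z": 0,"ax": 0,"ay": 0,"az": 0,"jaw": 0.6},
  {"x": -4,"y": -1,"z": -0.5,"ax": 0,"ay": 0,"az": 0,"jaw": 0.7},
  {"x": -2,"y": -3,"z": -1.5,"ax": 0,"ay": 0,"az": 0,"jaw": 0.7},
  {"x": 0,"y": -4,"z": -2,"ax": 0,"ay": 0,"az": 0,"jaw": 0.7},
])

```text
clock: 5.85
eef_pos: [571.4, 139.6, 195.9]
tcp_rot: [0.095, 1.556, -0.064]
wrist_force: [0.2, -1.9, 1.2]
finger_gap: 59.5
```

```bash
python3 - <<'E'
from h import *
c=cap('top'); save(c,'t2.png',(150,140,350,290),3)
plan([424,-119,180],-3,6)
E
```

```text
now [566.2 129.4 194.6] yaw -6.4 F [-3.9 -6.9 -0.5] gap 59.8 t 5.9 q7 -0.22
x y z [ 0.17 -4.38 -1.89]  a [-0.01   0.001 -0.002]
x y z [ 0.18 -4.36 -1.94]  a [-0.01   0.001 -0.002]
x y z [ 0.2  -4.34 -1.98]  a [-0.01   0.001 -0.002]
x y z [ 0.21 -4.32 -2.02]  a [-0.01   0.001 -0.002]
x y z [ 0.22 -4.3  -2.07]  a [-0.01   0.001 -0.002]
x y z [ 0.23 -4.28 -2.11]  a [-0.01   0.001 -0.002]
```

View pics/t2.png

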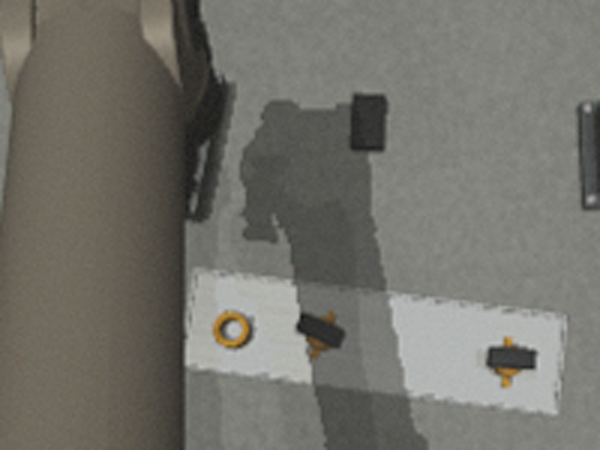

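The arm hides the bin (left of column 235), so I'll check it later. The bushing (232,330), the left plug (320,332) and the right plug (510,358) stand undisturbed. Next is the right plug.

Call:
jog_arm([
  {"x": 0.2,"y": -4.4,"z": -1.9,"ax": -0.01,"ay": 0,"az": 0,"jaw": 0.7},
  {"x": 0.2,"y": -4.4,"z": -1.9,"ax": -0.01,"ay": 0,"az": 0,"jaw": 0.7},
  {"x": 0.2,"y": -4.3,"z": -2,"ax": -0.01,"ay": 0,"az": 0,"jaw": 0.7},
  {"x": 0.2,"y": -4.3,"z": -2,"ax": -0.01,"ay": 0,"az": 0,"jaw": 0.7},
  {"x": 0.2,"y": -3.5,"z": -1.8,"ax": -0.01,"ay": 0,"az": 0,"jaw": 0.7},
])

```text
clock: 6.4
eef_pos: [455.1, -67.2, 184.7]
tcp_rot: [0.06, 1.551, -0.027]
wrist_force: [0.1, -0.6, -0.5]
finger_gap: 60.1
```

```bash
python3 - <<'E'
from h import *
plan([424,-117,110],-3,4)
c=cap('top'); P=cloud(c)
m=(P[...,0]>565)&(P[...,0]<680)&(P[...,1]>150)&(P[...,1]<270)&(P[...,2]>12)&(P[...,2]<100)
m[:,:]&=(abs(P[...,0]-622)<50)&(abs(P[...,1]-211)<50)
q=P[m]; print(len(q), q.mean(0) if len(q) else 0, q[:,2].max() if len(q) else 0)
E
```

```text
now [455.1 -67.2 184.7] yaw -3.2 F [ 0.1 -0.6 -0.5] gap 60.1 t 6.4 q7 0.11
x y z [ 1.82 -1.33 -0.74]  a [-0.001  0.005 -0.005]
x y z [ 1.84 -1.32 -0.73]  a [-0.001  0.005 -0.005]
x y z [ 1.85 -1.31 -0.73]  a [-0.001  0.005 -0.005]
x y z [ 1.86 -1.29 -0.72]  a [-0.001  0.005 -0.005]
177 [608.37762405 201.63768939  54.98188216] 74.56692997473988
```

The broken plug stands in the bin: points at about (608,202) with a top near 70 mm. Approaching the right plug.

Call:
jog_arm([
  {"x": 1.8,"y": -1.3,"z": -0.9,"ax": 0,"ay": 0.005,"az": -0.005,"jaw": 0.7},
  {"x": 1.8,"y": -1.3,"z": -0.9,"ax": 0,"ay": 0.005,"az": -0.005,"jaw": 0.7},
  {"x": 1.8,"y": -1.2,"z": -0.8,"ax": 0,"ay": 0.005,"az": -0.005,"jaw": 0.7},
  {"x": 1.8,"y": -0.8,"z": -0.7,"ax": 0,"ay": 0.005,"az": -0.005,"jaw": 0.7},
  {"x": 0,"y": 0,"z": 0,"ax": 0,"ay": 0,"az": 0,"jaw": 0.7},
])

```text
clock: 6.95
eef_pos: [416.4, -120.9, 113.3]
tcp_rot: [0.061, 1.564, -0.056]
wrist_force: [-1.1, -1.0, -0.2]
finger_gap: 59.8
```

```bash
python3 - <<'E'
from h import *
c=cap('wrist'); bars(c,62,78,(380,470,-180,-80))
plan([425.5,-118.5,46],-3,5)
E
```

```text
bar 1646 ctr [ 425.8 -118.7] size [39.7 16. ] z 69.0 px [290. 231.] plug x yaw -2.9
now [ 418.  -120.8  114.4] yaw -4.2 F [-0.9  0.   0.5] gap 59.4 t 7.0 q7 0.28
x y z [1.37 0.05 0.13]  a [-0.004  0.002 -0.001]
x y z [1.37 0.05 0.14]  a [-0.004  0.002 -0.001]
x y z [1.37 0.05 0.14]  a [-0.004  0.002 -0.001]
x y z [1.37 0.05 0.14]  a [-0.004  0.002 -0.001]
x y z [1.37 0.05 0.14]  a [-0.004  0.002 -0.001]
```

Call:
jog_arm([
  {"x": 1.5,"y": 0.05,"z": 0.1,"ax": -0.004,"ay": 0.002,"az": 0,"jaw": 0.7},
  {"x": 1.5,"y": 0.05,"z": 0.1,"ax": -0.004,"ay": 0.002,"az": 0,"jaw": 0.7},
  {"x": 1.5,"y": 0.05,"z": 0.1,"ax": -0.004,"ay": 0.002,"az": 0,"jaw": 0.7},
  {"x": 1.5,"y": 0.05,"z": 0.1,"ax": -0.004,"ay": 0.002,"az": 0,"jaw": 0.7},
  {"x": 0.8,"y": 0,"z": 0,"ax": 0,"ay": 0,"az": 0,"jaw": 0.7},
])

```text
clock: 7.5
eef_pos: [434.7, -116.3, 52.1]
tcp_rot: [0.046, 1.55, -0.036]
wrist_force: [0.1, 0.2, 1.2]
finger_gap: 60.0
```

```bash
python3 - <<'E'
from h import *
plan([425.8,-118.7,46],-3,1)
E
```

```text
now [ 434.7 -116.3   52.1] yaw -3.0 F [0.1 0.2 1.2] gap 60.0 t 7.5 q7 0.42
x y z [ 0.59 -0.29 -0.88]  a [-0.     0.021 -0.007]
```

Call:
jog_arm([
  {"x": 0.4,"y": -0.2,"z": -0.6,"ax": 0,"ay": 0.015,"az": -0.005,"jaw": 0.7},
  {"x": 0.2,"y": -0.1,"z": -0.3,"ax": 0,"ay": 0.006,"az": 0,"jaw": 0.7},
  {"x": 0,"y": 0,"z": 0,"ax": 0,"ay": 0,"az": 0,"jaw": 0.6},
  {"x": 0,"y": 0,"z": 0,"ax": 0,"ay": 0,"az": 0,"jaw": 0.5},
  {"x": 0,"y": 0,"z": 0,"ax": 0,"ay": 0,"az": 0,"jaw": 0.4},
])

```text
clock: 8.0
eef_pos: [427.9, -118.3, 48.0]
tcp_rot: [0.042, 1.568, -0.039]
wrist_force: [-0.1, 0.3, 0.2]
finger_gap: 34.3
```

```bash
python3 - <<'E'
from h import *
plan([425.8,-118.7,46],-3,1)
E
```

```text
now [ 427.9 -118.3   48. ] yaw -2.9 F [-0.1  0.3  0.2] gap 34.3 t 8.0 q7 0.42
x y z [ 0.2  -0.05 -0.21]  a [ 0.001  0.003 -0.002]
```

Good alignment; a small correction, then close.

Call:
jog_arm([
  {"x": 0.15,"y": 0,"z": -0.2,"ax": 0,"ay": 0.003,"az": 0,"jaw": 0.3},
  {"x": 0,"y": 0,"z": 0,"ax": 0,"ay": 0,"az": 0,"jaw": 0.1},
  {"x": 0,"y": 0,"z": 0,"ax": 0,"ay": 0,"az": 0,"jaw": 0},
  {"x": 0,"y": 0,"z": 0,"ax": 0,"ay": 0,"az": 0,"jaw": 0},
  {"x": 0,"y": 0,"z": 0,"ax": 0,"ay": 0,"az": 0,"jaw": 0},
])

```text
clock: 8.5
eef_pos: [426.1, -118.2, 47.0]
tcp_rot: [0.042, 1.57, -0.039]
wrist_force: [1.6, 0.2, 0.0]
finger_gap: 15.1
```

```bash
python3 - <<'E'
from h import *
plan([425.8,-118.7,146],-3,3)
E
```

```text
now [ 426.1 -118.2   47. ] yaw -3.0 F [1.6 0.2 0. ] gap 15.1 t 8.5 q7 0.42
x y z [-3.3  -0.01 -0.01]  a [ 0.     0.    -0.001]
x y z [-3.3  -0.01 -0.01]  a [ 0.     0.    -0.001]
x y z [-3.3  -0.01 -0.01]  a [ 0.     0.    -0.001]
```

Call:
jog_arm([
  {"x": -2,"y": 0,"z": 0,"ax": 0,"ay": 0,"az": 0,"jaw": 0},
  {"x": -3.5,"y": 0,"z": 0,"ax": 0,"ay": 0,"az": 0,"jaw": 0},
  {"x": -3.5,"y": -0.5,"z": 0.5,"ax": 0,"ay": 0,"az": 0,"jaw": 0},
  {"x": -2,"y": -1.5,"z": 2,"ax": 0,"ay": 0,"az": 0,"jaw": 0},
  {"x": -0.5,"y": -3,"z": 3,"ax": 0,"ay": 0,"az": 0,"jaw": 0},
])

```text
clock: 9.0
eef_pos: [473.7, -167.2, 162.4]
tcp_rot: [0.042, 1.581, -0.029]
wrist_force: [1.3, 0.7, -0.2]
finger_gap: 14.8
```

```bash
python3 - <<'E'
from h import *
plan([612,-290,165],0,4)
E
```

```text
now [ 473.7 -167.2  162.4] yaw -2.6 F [ 1.3  0.7 -0.2] gap 14.8 t 9.0 q7 0.42
x y z [-0.12 -2.91  3.59]  a [-0.011 -0.003 -0.002]
x y z [-0.11 -2.95  3.56]  a [-0.011 -0.003 -0.002]
x y z [-0.09 -2.99  3.53]  a [-0.011 -0.003 -0.002]
x y z [-0.08 -3.03  3.49]  a [-0.011 -0.003 -0.002]
```

Call:
jog_arm([
  {"x": 0,"y": -2.9,"z": 3.4,"ax": -0.01,"ay": 0,"az": 0,"jaw": 0},
  {"x": 0,"y": -2.9,"z": 3.4,"ax": -0.01,"ay": 0,"az": 0,"jaw": 0},
  {"x": 0,"y": -2.9,"z": 3.4,"ax": -0.01,"ay": 0,"az": 0,"jaw": 0},
  {"x": 0,"y": -2,"z": 2.2,"ax": -0.01,"ay": 0,"az": 0,"jaw": 0},
  {"x": 0,"y": 0,"z": 0,"ax": 0,"ay": 0,"az": 0,"jaw": 0},
])

```text
clock: 9.5
eef_pos: [601.5, -284.5, 159.2]
tcp_rot: [0.007, 1.579, 0.003]
wrist_force: [-0.1, -0.2, -2.0]
finger_gap: 15.0
```

```bash
cat >> h.py <<'E'
def sock(c):
    P=cloud(c); m=(P[...,2]>55)&(P[...,2]<66)&(abs(P[...,0]-619)<50)&(abs(P[...,1]+239)<50)
    m=cv2.morphologyEx(m.astype(np.uint8),cv2.MORPH_OPEN,np.ones((3,3)))
    n,l,st,ce=cv2.connectedComponentsWithStats(m); i=1+np.argmax(st[1:,4]); m=(l==i)
    q=P[m]; r=cv2.minAreaRect(q[:,:2].astype(np.float32)); print('top plate',r,np.median(q[:,2]))
    # hole contour -> plane z=60
    cs,h=cv2.findContours(m.astype(np.uint8),cv2.RETR_CCOMP,cv2.CHAIN_APPROX_NONE)
    for k,cc in enumerate(cs):
        if h[0][k][3]>=0 and cv2.contourArea(cc)>100:
            w=np.array([ray(c,u,v,60)[:2] for u,v in cc[:,0]],np.float32); r=cv2.minAreaRect(w); print('hole',r,'px',cc[:,0].mean(0))
E
python3 - <<'E'
from h import *
plan([612,-290,165],0,1)
c=cap('wrist'); save(c,'w3.png'); sock(c)
E
```

```text
now [ 601.5 -284.5  159.2] yaw -0.1 F [-0.1 -0.2 -2. ] gap 15.0 t 9.5 q7 0.67
x y z [-0.59 -0.54  1.05]  a [-0.002 -0.008 -0.007]
top plate ((619.1126098632812, -237.00302124023438), (74.21648406982422, 74.14320373535156), 2.0236239433288574) 59.095668460818956
hole ((618.7351684570312, -236.51058959960938), (50.79961395263672, 33.70036315917969), 6.783560752868652) px [300.51941748 151.44174757]
```

View pics/w3.png

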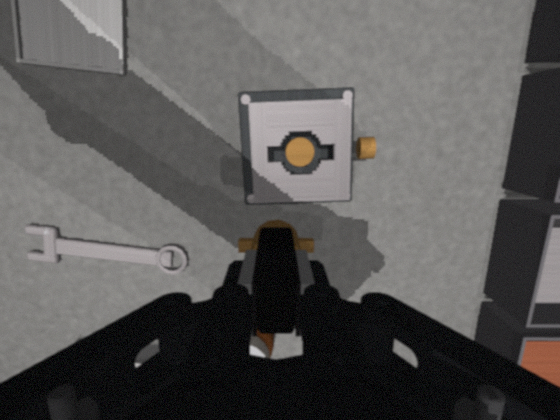

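The view shows the socket hole at (300,151) with its slots near horizontal, and both lugs of the gripped plug at (243,244) and (310,244).

```bash
python3 - <<'E'
from h import *
c=cap('wrist'); s=robot.sense(); p=np.array(s['eef_pos'])
hsv=cv2.cvtColor(c['pixels'],cv2.COLOR_RGB2HSV); m=cv2.inRange(hsv,(8,90,60),(30,255,255)); m[:225]=0; m[262:]=0; m[:,:220]=0; m[:,340:]=0
m[:, 255:298]=0
xs=[];
for a,b in ((220,255),(298,340)):
    v,u=np.nonzero(m[:,a:b]); u=u+a; print(len(u),u.min(),u.max(),v.min(),v.max()); xs.append((u.min() if a==220 else u.max(),np.median(v)))
w=[ray(c,u,v,p[2]-43+12) for u,v in xs]; print(w,'mid',(w[0]+w[1])/2,'rel tcp',((w[0]+w[1])/2-p).round(1),'yaw',np.degrees(np.arctan2(*(w[1]-w[0])[[1,0]])))
plan([619,-236.8,125],2,3)
E
```

```text
207 238 254 236 251
198 298 313 238 251
[array([ 578.0947383 , -281.75091422,  128.03829031]), array([ 621.14654595, -281.68737825,  128.03829031])] mid [ 599.62064212 -281.71914624  128.03829031] rel tcp [  0.5  -0.2 -31. ] yaw 0.08455719864522622
now [ 599.1 -281.5  159. ] yaw -0.1 F [-1.3  0.4 -1.4] gap 14.8 t 9.6 q7 0.67
x y z [1.14 1.48 0.67]  a [-0.012 -0.003 -0.003]
x y z [1.14 1.48 0.69]  a [-0.012 -0.003 -0.003]
x y z [1.14 1.47 0.7 ]  a [-0.012 -0.003 -0.003]
```

Call:
jog_arm([
  {"x": 0.8,"y": 1.5,"z": 0.6,"ax": -0.012,"ay": -0.003,"az": -0.003,"jaw": 0},
  {"x": 0.8,"y": 1.5,"z": 0.6,"ax": -0.012,"ay": -0.003,"az": -0.003,"jaw": 0},
  {"x": 0.8,"y": 1.3,"z": 0.6,"ax": -0.012,"ay": -0.003,"az": -0.003,"jaw": 0},
  {"x": 0.8,"y": 0,"z": 0.2,"ax": 0,"ay": 0,"az": 0,"jaw": 0},
  {"x": 0.3,"y": 0,"z": 0,"ax": 0,"ay": 0,"az": 0,"jaw": 0},
])

```text
clock: 10.1
eef_pos: [618.0, -226.4, 120.6]
tcp_rot: [-0.029, 1.573, 0.04]
wrist_force: [-1.3, -0.2, -1.2]
finger_gap: 14.9
```

```bash
python3 - <<'E'
from h import *
plan([619,-236.8,108],2,2)
E
```

```text
now [ 618.  -226.4  120.6] yaw 2.5 F [-1.3 -0.2 -1.2] gap 14.9 t 10.1 q7 0.64
x y z [ 0.63 -0.52  0.03]  a [ 0.005 -0.001 -0.004]
x y z [ 0.63 -0.52  0.03]  a [ 0.005 -0.001 -0.004]
```

Call:
jog_arm([
  {"x": 0.3,"y": -0.5,"z": 0.05,"ax": 0.005,"ay": 0,"az": -0.004,"jaw": 0},
  {"x": 0.3,"y": -0.3,"z": 0.05,"ax": 0.005,"ay": 0,"az": -0.004,"jaw": 0},
  {"x": 0.2,"y": 0,"z": 0,"ax": 0,"ay": 0,"az": 0,"jaw": 0},
  {"x": 0.1,"y": 0,"z": 0,"ax": 0,"ay": 0,"az": 0,"jaw": 0},
  {"x": 0,"y": 0,"z": 0,"ax": 0,"ay": 0,"az": 0,"jaw": 0},
])

```text
clock: 10.6
eef_pos: [618.5, -237.2, 110.7]
tcp_rot: [-0.027, 1.574, 0.022]
wrist_force: [-0.7, -0.2, -1.8]
finger_gap: 14.8
```

```bash
python3 - <<'E'
from h import *
plan([619,-236.8,98],2,2)
c=cap('wrist'); save(c,'w4.png',(180,120,420,300),3); sock(c)
E
```

```text
now [ 618.5 -237.2  110.7] yaw 1.8 F [-0.7 -0.2 -1.8] gap 14.8 t 10.6 q7 0.64
x y z [0.64 0.02 0.03]  a [-0.002 -0.002  0.002]
x y z [0.64 0.02 0.03]  a [-0.002 -0.002  0.002]
top plate ((619.10205078125, -236.61264038085938), (74.32183837890625, 73.79827117919922), 2.0401930809020996) 59.14031404863135
```

View pics/w4.png

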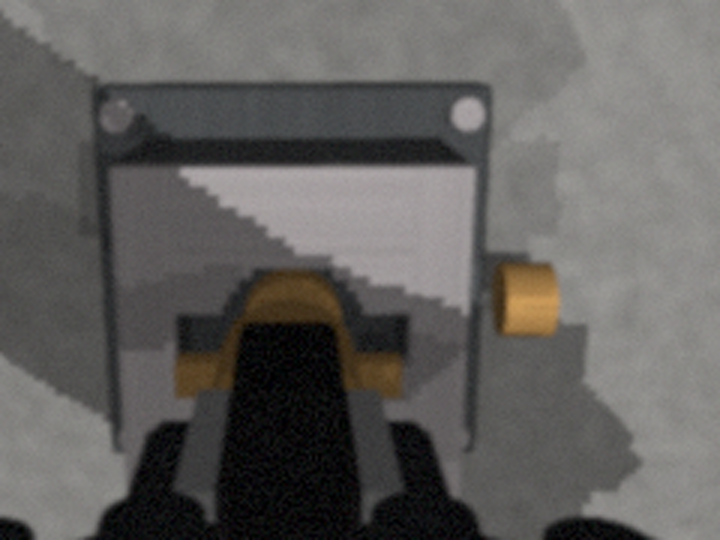

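The lugs at crop columns 176–405 line up with the slot ends at 178–408, and the plug is just above the mouth. Inserting.

Call:
jog_arm([
  {"x": 0.5,"y": 0.04,"z": 0.04,"ax": -0.003,"ay": 0,"az": 0,"jaw": 0},
  {"x": 0.5,"y": 0,"z": 0,"ax": 0,"ay": 0,"az": 0,"jaw": 0},
  {"x": 0.4,"y": 0,"z": 0,"ax": 0,"ay": 0,"az": 0,"jaw": 0},
  {"x": 0.3,"y": 0,"z": 0,"ax": 0,"ay": 0,"az": 0,"jaw": 0},
  {"x": 0.2,"y": 0,"z": 0,"ax": 0,"ay": 0,"az": 0,"jaw": 0},
])

```text
clock: 11.15
eef_pos: [619.3, -237.5, 91.4]
tcp_rot: [-0.029, 1.572, 0.023]
wrist_force: [-0.4, 0.5, 4.1]
finger_gap: 14.8
```

```bash
python3 - <<'E'
from h import *
plan([619,-236.8,83],2,2)
E
```

```text
now [ 619.3 -237.5   91.4] yaw 1.9 F [-0.4  0.5  4.1] gap 14.8 t 11.15 q7 0.65
x y z [ 0.42  0.04 -0.01]  a [-0.001 -0.001  0.002]
x y z [ 0.42  0.04 -0.01]  a [-0.001 -0.001  0.002]
```

Call:
jog_arm([
  {"x": 0.4,"y": 0.04,"z": 0,"ax": 0,"ay": 0,"az": 0,"jaw": 0},
  {"x": 0.3,"y": 0.03,"z": 0,"ax": 0,"ay": 0,"az": 0,"jaw": 0},
  {"x": 0.2,"y": 0,"z": 0,"ax": 0,"ay": 0,"az": 0,"jaw": 0},
  {"x": 0.15,"y": 0,"z": 0,"ax": 0,"ay": 0,"az": 0,"jaw": 0},
  {"x": 0.1,"y": 0,"z": 0,"ax": 0,"ay": 0,"az": 0,"jaw": 0},
])

```text
clock: 11.65
eef_pos: [619.3, -237.6, 82.6]
tcp_rot: [-0.028, 1.571, 0.024]
wrist_force: [-2.0, 1.0, 6.3]
finger_gap: 14.6
```

```bash
python3 - <<'E'
from h import *
plan([619,-236.8,83],2,2)
E
```

```text
now [ 619.3 -237.6   82.6] yaw 1.9 F [-2.   1.   6.3] gap 14.6 t 11.65 q7 0.66
x y z [-0.02  0.04 -0.01]  a [-0.001 -0.     0.001]
x y z [-0.02  0.04 -0.01]  a [-0.001 -0.     0.001]
```

Depth is about 20.4 mm, and a 7.9 N spring force agrees with that. Turning clockwise (+ax).

Call:
jog_arm([
  {"x": 0.04,"y": 0.03,"z": 0,"ax": 0.08,"ay": 0,"az": 0,"jaw": 0},
  {"x": 0.04,"y": 0,"z": 0,"ax": 0.08,"ay": 0,"az": 0,"jaw": 0},
  {"x": 0.04,"y": 0,"z": 0,"ax": 0.08,"ay": 0,"az": 0,"jaw": 0},
  {"x": 0.04,"y": 0,"z": 0,"ax": 0.08,"ay": 0,"az": 0,"jaw": 0},
  {"x": 0.04,"y": 0,"z": 0,"ax": 0.08,"ay": 0,"az": 0,"jaw": 0},
])

```text
clock: 12.15
eef_pos: [620.6, -236.2, 83.4]
tcp_rot: [0.299, 1.548, -0.298]
wrist_force: [-0.9, -0.6, 4.8]
finger_gap: 15.3
```

```bash
python3 - <<'E'
from h import *
plan([619.2,-237.2,82.8],-88,10); print(robot.sense()['moment'])
E
```

```text
now [ 620.6 -236.2   83.4] yaw -21.8 F [-0.9 -0.6  4.8] gap 15.3 t 12.15 q7 0.31
x y z [ 0.01 -0.01 -0.01]  a [ 0.116  0.    -0.   ]
x y z [ 0.01 -0.02 -0.01]  a [ 0.116  0.    -0.   ]
x y z [ 0.01 -0.02 -0.01]  a [ 0.116  0.    -0.   ]
x y z [ 0.01 -0.02 -0.  ]  a [ 0.116  0.    -0.   ]
x y z [ 0.01 -0.02 -0.  ]  a [ 0.116  0.    -0.   ]
x y z [ 0.01 -0.02 -0.  ]  a [ 0.116  0.    -0.   ]
x y z [ 0.01 -0.02  0.  ]  a [ 0.116  0.    -0.   ]
x y z [ 0.01 -0.02  0.  ]  a [ 0.116  0.    -0.   ]
x y z [ 0.01 -0.02  0.01]  a [ 0.116  0.    -0.   ]
x y z [ 0.01 -0.02  0.01]  a [ 0.116  0.    -0.   ]
[0.01684947 0.52588578 0.12983431]
```

Call:
jog_arm([
  {"x": 0.08,"y": -0.1,"z": -0.06,"ax": 0.12,"ay": 0,"az": 0,"jaw": 0},
  {"x": 0.06,"y": -0.06,"z": -0.04,"ax": 0.12,"ay": 0,"az": 0,"jaw": 0},
  {"x": 0.05,"y": 0,"z": 0,"ax": 0.12,"ay": 0,"az": 0,"jaw": 0},
  {"x": 0.05,"y": 0,"z": 0,"ax": 0.12,"ay": 0,"az": 0,"jaw": 0},
  {"x": 0.05,"y": 0,"z": 0,"ax": 0.12,"ay": 0,"az": 0,"jaw": 0},
])

```text
clock: 12.65
eef_pos: [620.9, -237.2, 83.5]
tcp_rot: [0.782, 1.42, -0.777]
wrist_force: [-1.3, 0.1, 4.0]
finger_gap: 15.0
```

```bash
python3 - <<'E'
from h import *
plan([619.2,-237.2,82.8],-88,5); print(robot.sense()['moment'])
E
```

```text
now [ 620.9 -237.2   83.5] yaw -57.4 F [-1.3  0.1  4. ] gap 15.0 t 12.65 q7 -0.22
x y z [ 0.01 -0.03 -0.02]  a [ 0.107  0.    -0.001]
x y z [ 0.01 -0.03 -0.02]  a [ 0.107  0.    -0.001]
x y z [ 0.01 -0.03 -0.01]  a [ 0.107  0.    -0.001]
x y z [ 0.01 -0.03 -0.01]  a [ 0.107  0.    -0.001]
x y z [ 0.01 -0.03 -0.  ]  a [ 0.107  0.    -0.001]
[0.09185499 0.5345954  0.1601799 ]
```

Call:
jog_arm([
  {"x": 0.08,"y": -0.12,"z": -0.08,"ax": 0.1,"ay": 0,"az": 0,"jaw": 0},
  {"x": 0.06,"y": -0.06,"z": -0.02,"ax": 0.1,"ay": 0,"az": 0,"jaw": 0},
  {"x": 0.06,"y": -0.04,"z": 0,"ax": 0.1,"ay": 0,"az": 0,"jaw": 0},
  {"x": 0.06,"y": -0.02,"z": 0,"ax": 0.08,"ay": 0,"az": 0,"jaw": 0},
  {"x": 0.06,"y": -0.02,"z": 0,"ax": 0.08,"ay": 0,"az": 0,"jaw": 0},
])

```text
clock: 13.15
eef_pos: [620.6, -237.9, 83.4]
tcp_rot: [1.143, 1.242, -1.133]
wrist_force: [-2.1, -0.6, 4.8]
finger_gap: 15.0
```

```bash
python3 - <<'E'
from h import *
plan([619.2,-237.2,82.8],-88,1); print(robot.sense()['moment'])
E
```

```text
now [ 620.6 -237.9   83.4] yaw -84.6 F [-2.1 -0.6  4.8] gap 15.0 t 13.15 q7 -0.62
x y z [ 0.06 -0.13 -0.09]  a [ 0.059  0.003 -0.011]
[0.19116032 0.54999472 0.20286197]
```

Call:
jog_arm([
  {"x": 0.08,"y": -0.1,"z": -0.06,"ax": 0.05,"ay": 0,"az": 0,"jaw": 0},
  {"x": 0.06,"y": -0.05,"z": 0,"ax": 0.04,"ay": 0,"az": 0,"jaw": 0},
  {"x": 0.06,"y": -0.02,"z": 0,"ax": 0.03,"ay": 0,"az": 0,"jaw": 0},
  {"x": 0.06,"y": -0.02,"z": 0,"ax": 0.03,"ay": 0,"az": 0,"jaw": 0},
  {"x": 0.06,"y": -0.02,"z": 0,"ax": 0.03,"ay": 0,"az": 0,"jaw": 0},
])

```text
clock: 13.65
eef_pos: [620.6, -238.1, 83.5]
tcp_rot: [1.264, 1.159, -1.257]
wrist_force: [-2.0, -0.4, 5.0]
finger_gap: 15.0
```

```bash
python3 - <<'E'
from h import *
plan([619.2,-237.2,82.8],-88,1); print(robot.sense()['moment'])
c=cap('wrist'); save(c,'w5.png',(160,120,440,330),2.5)
E
```

```text
now [ 620.6 -238.1   83.5] yaw -94.2 F [-2.  -0.4  5. ] gap 15.0 t 13.65 q7 -0.77
x y z [ 0.06 -0.15 -0.08]  a [-0.109  0.008 -0.012]
[0.11462499 0.61722267 1.77295805]
```

View pics/w5.png

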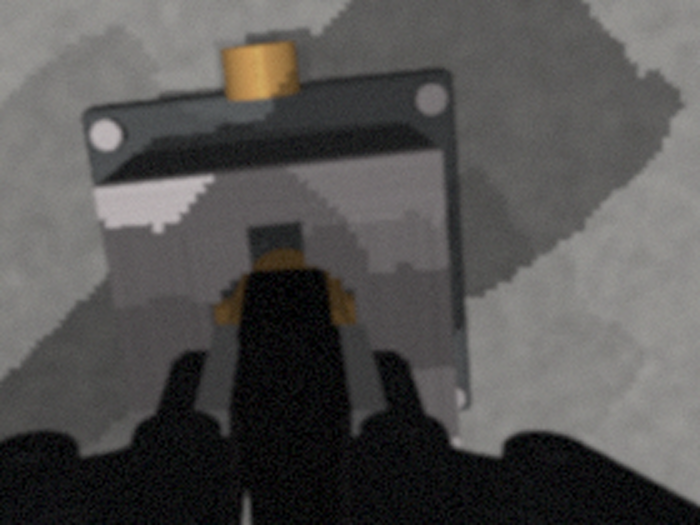

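The moment about z jumped from 0.2 to 1.77 N·m, so the stop is reached. The view shows the slot empty at crop (275,240) and the shank seated, with the lugs under the plate. I'll ease the twist to a moderate hold against the stop.

Call:
jog_arm([
  {"x": 0.06,"y": -0.04,"z": -0.02,"ax": 0.0,"ay": 0,"az": 0,"jaw": 0},
  {"x": 0.06,"y": -0.02,"z": 0,"ax": 0.01,"ay": 0,"az": 0,"jaw": 0},
  {"x": 0.06,"y": -0.02,"z": 0,"ax": 0.01,"ay": 0,"az": 0,"jaw": 0},
  {"x": 0.06,"y": -0.02,"z": 0,"ax": 0.01,"ay": 0,"az": 0,"jaw": 0},
  {"x": 0.06,"y": -0.02,"z": 0,"ax": 0.01,"ay": 0,"az": 0,"jaw": 0},
])

```text
clock: 14.2
eef_pos: [620.8, -237.9, 83.5]
tcp_rot: [1.26, 1.154, -1.268]
wrist_force: [-2.6, -0.6, 4.5]
finger_gap: 14.7
```

```bash
python3 - <<'E'
from h import *
for _ in range(4):
    plan([619.2,-237.2,82.8],-88,1); print(robot.sense()['moment'].__repr__()); c=cap('top')
P=cloud(c)
bars(c,60,78,(380,480,0,90))
m=(abs(P[...,0]-622)<50)&(abs(P[...,1]-211)<50)&(P[...,2]>60); print('bin plug',m.sum(),np.nanmean(P[m],0))
save(c,'t3.png',(150,140,400,290),3)
E
```

```text
now [ 620.8 -237.9   83.5] yaw -94.6 F [-2.6 -0.6  4.5] gap 14.7 t 14.2 q7 -0.78
x y z [ 0.06 -0.16 -0.06]  a [-0.114  0.015 -0.008]
array([0.22822129, 0.57350504, 1.82934896])
now [ 620.8 -237.9   83.5] yaw -94.5 F [-2.   0.4  5.3] gap 15.1 t 14.25 q7 -0.78
x y z [ 0.06 -0.17 -0.06]  a [-0.114  0.015 -0.008]
array([0.21659186, 0.59876845, 1.77616382])
now [ 620.8 -237.9   83.4] yaw -94.5 F [-2.8  0.   5.8] gap 15.0 t 14.3 q7 -0.78
x y z [ 0.06 -0.17 -0.06]  a [-0.114  0.015 -0.008]
array([0.13587313, 0.53315712, 1.69408476])
now [ 620.8 -237.9   83.5] yaw -94.5 F [-2.4  0.2  4.9] gap 14.8 t 14.35 q7 -0.78
x y z [ 0.06 -0.17 -0.06]  a [-0.114  0.015 -0.008]
array([0.22509249, 0.52128503, 1.77413517])
bin plug 103 [612.09088308 201.8310539   68.45923371]
```

View pics/t3.png

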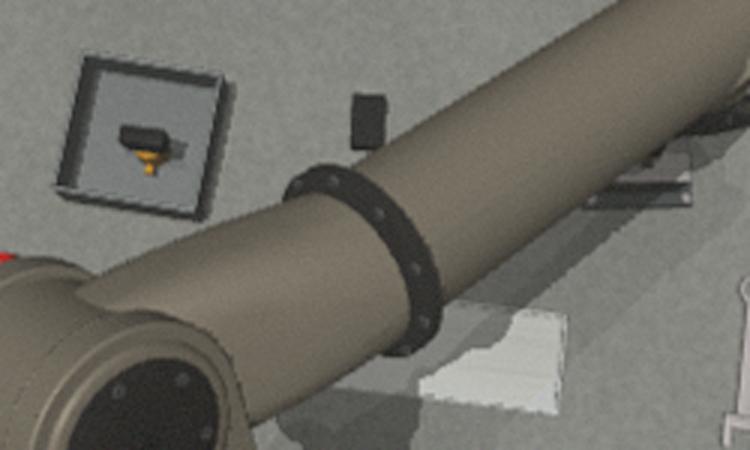

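Broken plug (150,143) stands in the bin and the carbon block (368,120) hasn't moved. The pose and the twist at the stop are steady, so I'm handing in.

```bash
python3 -c "
from workcell import robot
print(robot.sign_off())"
```

```text
the job is handed in; nothing more can be done
None
```

The broken plug is in the scrap bin, and a sound plug is in the socket, twisted clockwise to the stop and still gripped there. I signed off at about 14.4 s of the 54 s allowed; no verdict is reported.

- **Broken plug:** it was the middle one on the tray, which the wrist view confirmed had only the robot-side lug. The last top view shows it standing in the bin.
- **Sound plug:** I used the right-hand plug. It sits about 19 to 20 mm below the mouth, with roughly 5 N push reading at the wrist.
- **Stop reached:** the moment about z rose from 0.2 to about 1.8 N·m and then held steady over several readings.

**Checks that disagreed or are missing:**
- **Tool turn:** the tool turned about 96° against the expected 89.4°. I put the difference down to arm or grip give under the twist. I tried to ease the twist, but it stayed near 1.8 N·m.
- **Sideways offset:** the TCP sat about 1.7 mm off my estimated socket axis in x.
- **Other sound plug:** the arm hid it in the last picture. It was last seen standing undisturbed just before I picked up the second plug.

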